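# Let the large valve ball out of the lever-gate dispenser

### The arm

A 6-joint arm with a two-finger parallel gripper is mounted at the origin on the work surface. World frame = base frame: x ahead of the robot, y to its left, z up, the work surface at z = 0. Lengths are in m, angles in rad, forces in N, time in s.
With the tool pointing down it reaches from about 0.425 to 0.95 m from the base axis. Payload 3.5 kg.
Tool frame: the origin (TCP) lies midway between the tips of the shut fingers; the grasp point (between the pads) lies 19 mm behind it; z points along the fingers, y is the line along which they close (so a half turn about z gives the same grasp; the last joint's range is limited). The gripper opens to 85 mm and grips with 20 to 120 N. Pads are 22 mm wide; open, the fingers measure 114 mm over their backs; the gripper's body (76 mm by 85 mm) begins 54 mm behind the grasp point. The pads swing forward as they close: fully open they stand 13 mm farther back than shut.
Start: joints at [-1.323, 0.286, 1.577, -0, 1.279, -0.15], TCP at [0.262, -0.622, 0.231] pointing down, gripper open.
Joint ranges: [-2.77, 2.77], [-0.9, 2.22], [0.21, 2.48], [-1.53, 4.67], [0.24, 2.81], [-2.84, 2.84]. Speed limits (rad/s): [2.79, 2.79, 3.14, 3.14, 3.14, 3.14].

### API

Orientations are given as a unit quaternion [x, y, z, w].
In Python, from plant import ctrl gives the robot as it stands.
- The arm moves only by the tool arm_command, never from a script. Its argument "steps" is one flat list of numbers, 5 for each row, row after row: the opening in per cent of the stroke, from 0 (shut) to 100 (fully open), then the shift along the tool's x, y, z each as a share of 25 mm, from -1 to 1, then the turn about the tool's z as a share of 0.1 rad, from -1 to 1. In form: [grip, tx, ty, tz, spin, grip, tx, ty, tz, spin, ...]. A call has 1 to 8 rows; each row shifts and turns the commanded pose from where the row before left it, along the tool's axes as they then stand; what a row does not reach is not made up. A row lasts 1/12 s, in which the tool goes at most 41.7 mm and 7.16 degrees, less where a joint would pass 70% of its speed; a pose out of reach is approached as far as the arm can. A call with a number of a shift or a turn outside -1 to 1 is refused whole. A call with a gripper value outside its range is refused whole. The fingers move at their own pace and stop on an object; "squeeze" is the grip in N (left out, the last holds). Time passes only in rows, so rows that do not move let the fingers close. It gives the time, the measured TCP pose, the force, the opening and the grip force at its end, in the units of the state.
- ctrl.get_state(): the state, without advancing time (a new reading comes with each control period).
- ctrl.read_camera(name): name is "side" or "top" or "wrist"; returns the picture (480x640x3 uint8, red, green, blue); there is no depth.
- ctrl.camera_model(name): a dict with "intrinsics" (3x3 intrinsics, pixels), "D" ([k1, k2, p1, p2, k3] as OpenCV has them; the pictures are not rectified), "rvec" (rotation vector, rad) and "tvec" (3), from world to camera coordinates, as OpenCV has them. Camera axes: x right, y down, z forward; pixel columns grow to the right and rows downward; lengths in m; the calibration is good to about 2 mm. A picture is of the moment at which its call begins: read the wrist's pose just before it. camera_model takes no time and is no camera call; for the wrist camera it gives the pose at the moment of the call.
- ctrl.sign_off(): hands the job in; it is judged then, once.
The state is a dict: "time": time; "qpos": joint angles; "dq": joint speeds; "joint_efforts": joint torques, N m; "eef_pos": TCP position; "tcp_rot": TCP orientation; "contact_force": force on the tool from outside, world axes, zero at the start; "wrist_torque": the same for the moment, N m; "opening": opening from 0.0 (shut) to 1.0 (fully open); "finger_force": force on a finger pad.
Only numpy, scipy, OpenCV 4.12 (cv2) and the standard library are available. Lean on these libraries where they do the work, as an engineer would, in place of code of your own. Each camera call takes 0.05 s, during which the arm holds its last target. There are 200 camera calls.

### The job

The two-lane dispenser holds one rubber check-valve ball behind each gate. With closed or open fingertips, press down the black pad of the lever whose gate holds back the larger ball, keep it down until that ball has rolled out to the low front end of its lane, then let the lever come back up so its gate is shut again. Do not touch the balls, leave the other lever and its small ball alone, and disturb nothing else on the counter.

Things in the scene. Friction and masses are not known exactly. Their poses are not given: they have to be found in the camera images.
- dispenser: Fixed two-lane ball dispenser with a rocker lever at each side, base 230 mm along x by 350 mm along y, fixed parts up to 120 mm high. Origin on the counter under the plane of both gates, midway between the lanes; x points to the high rear end of the lanes, y to the left lane, z up.
- left_lane (a point): Bottom of the left lane right under its gate, 50 mm above the counter, at y = +35 mm in the dispenser's frame. The lane is an open aluminium V-trough along the dispenser's x, 58 mm wide, falling towards -x by 0.12 rad to an end wall at x = -117 mm. The gate, a 24 mm wide steel tongue, hangs here from the inner end of the left lever.
- right_lane (a point): The same for the right lane, at y = -35 mm in the dispenser's frame; its gate hangs from the right lever.
- left_pivot (a point): Pivot of the left lever, 112 mm above the counter, at y = +145 mm in the dispenser's frame, between two posts 120 mm high. The lever is a steel bar along the dispenser's y: the gate hangs 110 mm inward, the press pad is 100 mm outward.
- right_pivot (a point): The same for the right lever, mirrored, at y = -145 mm.
- left_pad (a point): Black press pad on the outer end of the left lever, 40 mm (x) by 44 mm (y) by 8 mm thick. This point is the centre of its top face: at rest 122 mm above the counter, 100 mm outward of the pivot and 10 mm above it. Pressed, it swings on an arc about the pivot; at the stop its centre is 47 mm lower and 7 mm further inward, tilted 0.48 rad with the outer edge low.
- right_pad (a point): The same pad on the right lever, mirrored.
- left_lever (a joint): Angle of the left lever, rad: 0 at rest (gate shut), grows as its pad is pressed down, hard stop at 0.48. The large ball passes only above about 0.40, so press to the stop: about 2 N at the start, 4 to 5 N at the stop. The ball needs about 1 s to roll out. A spring brings the lever back when let go.
- right_lever (a joint): The same for the right lever.
- large_ball: Black rubber ball of 42 mm diameter, origin at its centre. It starts resting behind (uphill, +x of) the gate of the left or the right lane of the dispenser; when out, it lies against the low end wall with its centre at about x = -98 mm in the dispenser's frame.
- small_ball: Black rubber ball of 28 mm diameter, origin at its centre, resting behind the gate of the other lane. It must stay there.
- brush: Bystander: wooden brush block 50 x 120 x 35 mm, lying in front of the left lever; origin under its centre.
- stone: Bystander: grey sharpening stone 50 x 150 x 25 mm, lying in front of the right lever; origin under its centre.
- tumbler: Bystander: glass tumbler, 70 mm diameter, 100 mm high, standing behind the left lever; origin under its centre.
- wrench: Bystander: steel wrench 170 mm long lying behind the right lever, roughly along the dispenser's y.
- spray_bottle: Bystander: blue spray bottle, 70 mm diameter, 210 mm high, standing behind the dispenser, to the right; origin under its centre.
- plunger_cup: Bystander: black plunger cup, 116 mm diameter, 90 mm high, behind the dispenser, to the left of the spray bottle; origin under its centre.
Not all that is in view belongs to the job. What is shaped like the large_ball but green or pink is not meant. What is shaped like the small_ball but orange is not meant.

How it is judged:
On the way, in this order (a step that is already met when the one before it is completed fails the run):
1. the pad of the larger ball's lever is pressed down by the fingers and its gate lifts (((y of large_ball in the frame of dispenser above 0 m and value of joint left_lever above 0.3 rad and contact force between the fingers and left_lever_c2 above 0.5 N) or (not (y of large_ball in the frame of dispenser above 0 m) and value of joint right_lever above 0.3 rad and contact force between the fingers and right_lever_c2 above 0.5 N))).
2. the larger ball has rolled out to the low end of its lane (x of large_ball in the frame of dispenser below -0.08 m and z of large_ball in the frame of dispenser between 0.04 and 0.085 m), for 0.1 s.
At the end, for the whole second after the job is handed in: The large ball lies at rest (under 20 mm/s) in the low end of its lane, its centre more than 80 mm in front of the gate plane; both levers are back up (within 0.05 rad of shut); the small ball is still in its lane behind its gate (all of step 2 and linear speed of large_ball below 0.02 m/s and value of joint each of left_lever, right_lever below 0.05 rad and x of small_ball in the frame of dispenser between 0.005 and 0.08 m and z of small_ball in the frame of dispenser between 0.05 and 0.09 m); the robot touches nothing.
It fails at once if a ball is touched by the hand (contact force between any of the fingers, the arm and large_ball above 0.3 N or contact force between any of the fingers, the arm and small_ball above 0.3 N).
It fails at once if the other lever is worked (more than 0.1 rad) ((y of large_ball in the frame of dispenser above 0 m and value of joint right_lever above 0.1 rad) or (not (y of large_ball in the frame of dispenser above 0 m) and value of joint left_lever above 0.1 rad)).
It fails at once if a ball is lifted or carried out of its lane (z of any of large_ball, small_ball in the frame of dispenser above 0.1 m).
It fails at once if something else on the counter is moved by more than 30 mm (distance of any of brush, stone, tumbler, wrench, spray_bottle, plunger_cup from where it was at the start of the episode above 0.03 m).
It fails at once if something standing is knocked over (angle between any of tumbler, spray_bottle, plunger_cup's own z axis and vertical above 0.35 rad).
It also fails if it takes over 38 s, if anything falls off the work surface, if the arm or the gripper's body presses on something with over 40 N, if the wrist force passes 120 N, or if a joint passes its speed limit or range.

## Working session

There is one attempt and no reset: what is moved stays moved. The work goes in short steps, Python scripts to look and compute and a tool call to move; the robot and the scene stay as the last step left them, time stands still between calls to the robot, and variables do not carry over. Pictures are saved under pics/ and viewed, at most 10 in all, crops included, and the job is handed in when it is done.

Besides the shell and the picture viewer there is one more tool, called after ">>>" in YAML: its name, and indented under it one key for each argument. arm_command: Moves the arm, as the interface text tells. Its arguments: {"type":"object","properties":{"steps":{"type":"array","items":{"type":"number"}},"squeeze":{"type":"number"}},"required":["steps"]}

```bash
mkdir -p pics
python3 - <<'E'
from plant import ctrl
import cv2
s=ctrl.get_state();print(s['time'],s['eef_pos'],s['tcp_rot'])
for n in("top","side"):
    cv2.imwrite(f"pics/{n}0.png",ctrl.read_camera(n)[:,:,::-1]);m=ctrl.camera_model(n);print(n,m)
E
```

```text
0.0 [ 0.26137628 -0.62162489  0.22992187] [ 9.80278248e-01  1.97618597e-01 -4.25002490e-05 -1.20159326e-03]
top {'intrinsics': array([[515.32822155,   0.        , 322.31506626],
       [  0.        , 515.32822155, 239.19704609],
       [  0.        ,   0.        ,   1.        ]]), 'D': array([-0.01180841,  0.        ,  0.        ,  0.        ,  0.        ]), 'rvec': array([ 2.15158011, -2.14996725,  0.11330556]), 'tvec': array([0.03891596, 0.57178765, 0.85267674])}
side {'intrinsics': array([[565.07159471,   0.        , 310.48003227],
       [  0.        , 565.07159471, 238.04417465],
       [  0.        ,   0.        ,   1.        ]]), 'D': array([-0.05369241,  0.        ,  0.        ,  0.        ,  0.        ]), 'rvec': array([ 0.2599436 , -2.80284444,  1.22379936]), 'tvec': array([0.55660364, 0.1458825 , 1.0522666 ])}
```

View pics/top0.png

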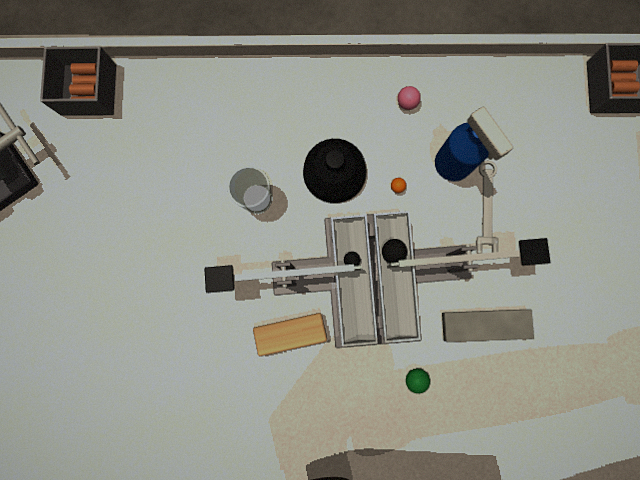

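View pics/side0.png

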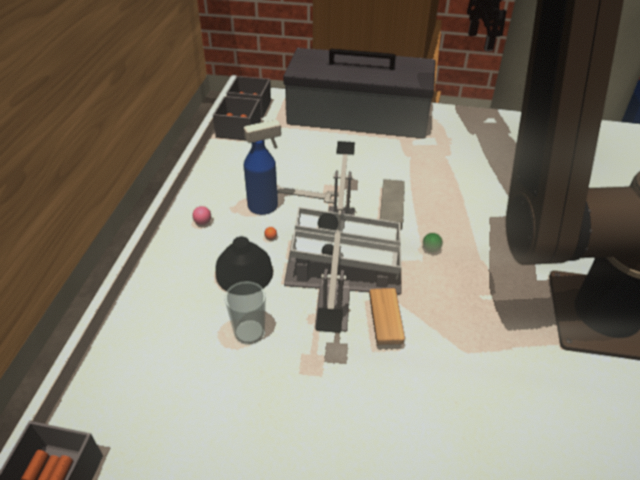

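The top view shows the larger ball in the right lane at about (394,250) and the small one in the left lane at (352,259). The target is therefore the right pad at about (535,251); the left pad is at about (219,279). The side view agrees. The spray bottle stands behind and inward of the right lever.

```bash
cat > h.py <<'E'
import cv2,numpy as np
def ray(m,px,z):
    K,D=m["intrinsics"],m["D"];R=cv2.Rodrigues(m["rvec"])[0];t=m["tvec"]
    u=cv2.undistortPoints(np.array([[px]],float),K,D)[0,0]
    d=R.T@[u[0],u[1],1];o=-R.T@t
    return o+d*(z-o[2])/d[2]
def blob(img,box,thr=50):
    x0,y0,x1,y1=box
    m=(img[y0:y1,x0:x1].max(2)<thr).astype(np.uint8)
    m=cv2.morphologyEx(m,cv2.MORPH_OPEN,np.ones((5,5)))
    c=max(cv2.findContours(m,0,1)[0],key=cv2.contourArea)
    r=cv2.minAreaRect(c);return np.array(r[0])+[x0,y0],r[1],cv2.contourArea(c),2*cv2.minEnclosingCircle(c)[1]
E
python3 - <<'E'
from plant import ctrl
from h import *
from scipy.spatial.transform import Rotation as Ro
img=cv2.imread("pics/top0.png");m=ctrl.camera_model("top");P={}
for n,b,z in(("R",(505,225,565,275),.122),("L",(195,255,240,300),.122),("bigR",(380,235,410,266),.075),("smallL",(340,247,364,269),.068)):
    c,wh,a,d=blob(img,b);P[n]=ray(m,c,z);print(n,c,wh,a,d,P[n].round(4), d*np.linalg.norm(ray(m,c+[1,0],z)-P[n]))
v=P["L"]-P["R"];print("dist(0.49)",np.linalg.norm(v),"mid",(P["L"]+P["R"])/2)
yaw=np.arctan2(-v[0],v[1]);print("yaw disp",yaw)
for px in((475,150),): print("bottle",ray(m,px,.1))
print("wrench",ray(m,(487,165),.01),ray(m,(487,250),.01))
s=ctrl.get_state();R=Ro.from_quat(s["tcp_rot"]).as_matrix();print(R.round(3))
ms=ctrl.camera_model("side");im=cv2.imread("pics/side0.png")
c,*r=blob(im,(330,138,362,156),60);print("side",c,r)
print(cv2.projectPoints(P["R"],ms["rvec"],ms["tvec"],ms["intrinsics"],ms["D"])[0])
print("delta to pad tool axes",R.T@(P["R"]-s["eef_pos"]))
E
```

```text
R [534.02048111 251.17405891] (25.471389770507812, 28.39242172241211) 652.0 36.61986541748047 [ 0.5424 -0.2885  0.122 ] 0.05629510277997776
L [213. 279.] (24.0, 16.0) 262.0 26.83301544189453 [0.4992 0.2067 0.122 ] 0.041648686334388244
bigR [394.  250.5] (23.0, 24.0) 436.0 25.75471305847168 [ 0.5482 -0.0787  0.075 ] 0.04209483906199288
smallL [351.5 258. ] (12.0, 15.0) 151.5 16.355939865112305 [ 0.5365 -0.0094  0.068 ] 0.026965937890994576
dist(0.49) 0.49707819964350036 mid [ 0.52083493 -0.04090229  0.122     ]
yaw disp 0.08706504170373242
bottle [ 0.70977759 -0.20961371  0.1       ]
wrench [ 0.70908599 -0.25596556  0.01      ] [ 0.5556059  -0.25022697  0.01      ]
[[ 0.922  0.387 -0.001]
 [ 0.387 -0.922  0.002]
 [ 0.    -0.002 -1.   ]]
side [345.  147.5] [(9.0, 14.0), 124.5, 16.643516540527344]
[[[344.96688407 145.71095332]]]
delta to pad tool axes [ 0.38816607 -0.19810261  0.1086081 ]
```

Measured sizes match: ball diameters are 42 and 27 mm, pad separation is 0.497 m against 0.49 m (the left pad is slightly clipped in its search box), and the side view reprojection is within 2 px. The right pad is at (0.542, -0.288). I'll shut the fingers, align the yaw, and travel high.

>>> arm_command:
  steps: [0, 0, 0, 0, 0.78, 0, 0, 0, 0, 0.78, 0, 0, 0, 0, 0.78, 0, 0, 0, 0, 0.78, 0, 0.8, -0.8, 0, 0, 0, 0.8, -0.8, 0, 0, 0, 0.8, -0.8, 0, 0, 0, 0.8, -0.8, 0, 0]

```text
time: 0.77
eef_pos: [0.3347, -0.5345, 0.2305]
tcp_rot: [0.999, 0.043, -0.0, -0.001]
contact_force: [0.7, 0.1, -0.4]
opening: -0.002
finger_force: 0.0
```

>>> arm_command:
  steps: [0, 0.9, -0.9, 0, 0, 0, 0.9, -0.9, 0, 0, 0, 0.9, -0.9, 0, 0, 0, 0.9, -0.9, 0, 0, 0, 0.9, -0.9, 0, 0, 0, 0.9, -0.9, 0, 0, 0, 0.9, -0.9, 0, 0, 0, 0.9, -0.9, 0, 0]

```text
time: 1.43
eef_pos: [0.4988, -0.3394, 0.2308]
tcp_rot: [0.999, 0.043, -0.0, -0.0]
contact_force: [0.4, 0.4, 0.0]
opening: -0.002
finger_force: 0.0
```

>>> arm_command:
  steps: [0, 0.9, -0.9, 0, 0, 0, 0.6, -0.7, 0.5, 0, 0, 0, 0, 0.8, 0, 0, 0, 0, 0.6, 0, 0, 0, 0, 0.2, 0, 0, 0, 0, 0, 0, 0, 0, 0, 0, 0]

```text
time: 2.02
eef_pos: [0.5321, -0.2981, 0.1788]
tcp_rot: [0.999, 0.043, -0.0, -0.0]
contact_force: [0.4, -0.5, -0.0]
opening: 0.002
finger_force: 0.0
```

Run:
```python
from plant import ctrl
from h import *
from scipy.spatial.transform import Rotation as Ro
s=ctrl.get_state();R=Ro.from_quat(s["tcp_rot"]).as_matrix();print(s["time"],s["eef_pos"],s["contact_force"],s["opening"])
print(R.round(3),"to pad:",R.T@(np.array([.5424,-.2885,.122])-s["eef_pos"]))
a=ctrl.read_camera("side")[90:290,230:470,::-1];b=ctrl.read_camera("wrist")[:,:,::-1]
cv2.imwrite("pics/c1.png",np.hstack([cv2.resize(a,(400,333)),cv2.resize(b,(444,333))[:,:400]]))
```

```text
2.0167 [ 0.53207439 -0.29809207  0.17884026] [ 0.42675692 -0.53465017 -0.0357941 ] 0.0020883065280566855
[[ 0.996  0.085 -0.   ]
 [ 0.085 -0.996  0.   ]
 [-0.    -0.    -1.   ]] to pad: [ 0.01112429 -0.00866076  0.05683909]
```

View pics/c1.png

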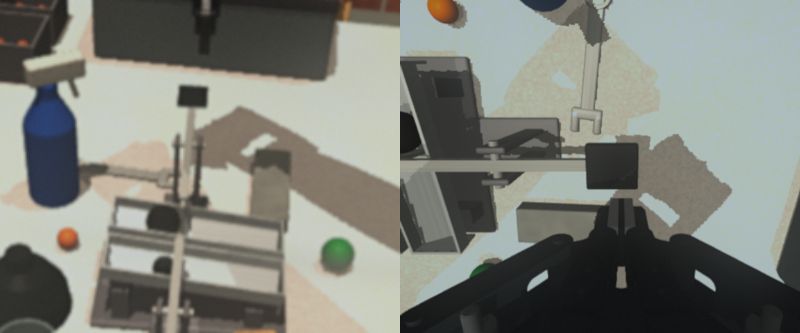

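The wrist view shows the pad at (612,165) in the collage, just ahead of the closed fingertips at (622,205). The side view shows the fingers above and near the pad. I'll check the pad position from this near view.

Run:
```python
from plant import ctrl
from h import *
from scipy.spatial.transform import Rotation as Ro
s=ctrl.get_state();R=Ro.from_quat(s["tcp_rot"]).as_matrix();m=ctrl.camera_model("wrist");im=ctrl.read_camera("wrist")[:,:,::-1]
c,wh,a,d=blob(im,(262,195,350,277));p=ray(m,c,.122);print(c,wh,p,R.T@(p-s["eef_pos"]),np.array(wh)*np.linalg.norm(ray(m,c+[1,0],.122)-p))
```

```text
[305.5 246.5] (49.0, 71.0) [ 0.53990411 -0.29174904  0.122     ] [ 0.00777279 -0.00638824  0.05819679] [0.02843897 0.04120748]
```

The near view agrees to about 3 mm. I'll centre on the pad and press in a measured descent.

>>> arm_command:
  steps: [0, 0.45, -0.37, 0, 0, 0, 0, 0, 0.8, 0, 0, 0, 0, 0.8, 0, 0, 0, 0, 0.6, 0, 0, 0, 0, 0.4, 0, 0, 0, 0, 0.4, 0, 0, 0, 0, 0.3, 0, 0, 0, 0, 0, 0]

```text
time: 2.83
eef_pos: [0.5431, -0.2875, 0.0957]
tcp_rot: [0.999, 0.043, 0.0, -0.0]
contact_force: [-0.3, 0.7, 0.7]
opening: 0.001
finger_force: 0.4
```

>>> arm_command:
  steps: [0, 0, 0, 0.2, 0, 0, 0, 0, 0.15, 0, 0, 0, 0, 0.1, 0, 0, 0, 0, 0.1, 0, 0, 0, 0, 0, 0, 0, 0, 0, 0, 0]

```text
time: 3.33
eef_pos: [0.5431, -0.288, 0.083]
tcp_rot: [0.999, 0.043, 0.001, 0.0]
contact_force: [1.5, 0.3, 3.9]
opening: 0.001
finger_force: 1.8
```

>>> arm_command:
  steps: [0, 0, 0, 0.1, 0, 0, 0, 0, 0.1, 0, 0, 0, 0, 0, 0]

```text
time: 3.58
eef_pos: [0.5427, -0.2877, 0.0772]
tcp_rot: [0.999, 0.043, 0.0, 0.0]
contact_force: [1.5, -1.1, 4.3]
opening: -0.004
finger_force: 1.9
```

>>> arm_command:
  steps: [0, 0, 0, 0.1, 0, 0, 0, 0, 0.06, 0, 0, 0, 0, 0, 0, 0, 0, 0, 0, 0]

```text
time: 3.92
eef_pos: [0.5429, -0.2881, 0.0748]
tcp_rot: [0.999, 0.043, 0.0, 0.0]
contact_force: [-1.2, 1.3, 8.2]
opening: 0.001
finger_force: 3.7
```

The force is rising and the tool is lagging its command, so the lever is at the stop. I'll hold while the ball rolls, then look.

>>> arm_command:
  steps: [0, 0, 0, 0, 0, 0, 0, 0, 0, 0, 0, 0, 0, 0, 0, 0, 0, 0, 0, 0, 0, 0, 0, 0, 0, 0, 0, 0, 0, 0, 0, 0, 0, 0, 0, 0, 0, 0, 0, 0]

```text
time: 4.58
eef_pos: [0.5429, -0.2881, 0.0749]
tcp_rot: [0.999, 0.043, 0.0, 0.0]
contact_force: [-1.6, 0.4, 9.5]
opening: -0.002
finger_force: 3.6
```

>>> arm_command:
  steps: [0, 0, 0, 0, 0, 0, 0, 0, 0, 0, 0, 0, 0, 0, 0, 0, 0, 0, 0, 0, 0, 0, 0, 0, 0, 0, 0, 0, 0, 0, 0, 0, 0, 0, 0, 0, 0, 0, 0, 0]

```text
time: 5.25
eef_pos: [0.5429, -0.2881, 0.0748]
tcp_rot: [0.999, 0.043, 0.0, 0.0]
contact_force: [-0.3, 0.9, 8.5]
opening: 0.002
finger_force: 3.6
```

Run:
```python
from plant import ctrl
import cv2,numpy as np
a=ctrl.read_camera("side")[90:330,230:470,::-1];b=ctrl.read_camera("top")[190:390,190:590,::-1]
cv2.imwrite("pics/c2.png",np.hstack([cv2.resize(a,(300,300)),cv2.resize(b,(500,300))]))
```

```text
(no output)
```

View pics/c2.png

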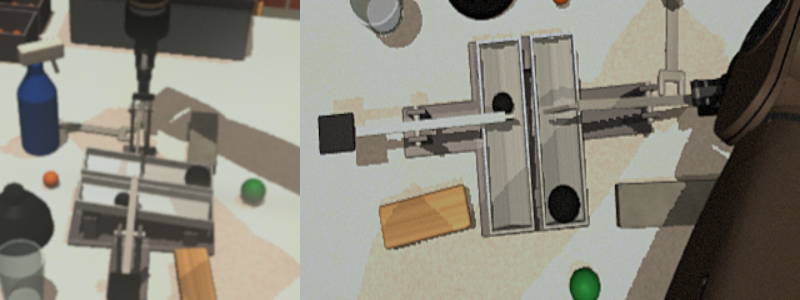

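The large ball now lies at the low end of the right lane, at (563,203) in the right half of the collage. The small ball is still behind its gate at (502,103). Next I raise the fingers gently.

>>> arm_command:
  steps: [0, 0, 0, -0.3, 0, 0, 0, 0, -0.3, 0, 0, 0, 0, -0.3, 0, 0, 0, 0, -0.3, 0, 0, 0, 0, -0.3, 0, 0, 0, 0, -0.3, 0, 0, 0, 0, -0.4, 0, 0, 0, 0, -0.6, 0]

```text
time: 6.02
eef_pos: [0.5412, -0.2858, 0.142]
tcp_rot: [0.999, 0.043, -0.002, -0.002]
contact_force: [0.4, -0.5, 0.6]
opening: -0.003
finger_force: 0.0
```

>>> arm_command:
  steps: [0, 0, 0, -0.8, 0, 0, 0, 0, -0.8, 0, 0, 0, 0, -0.6, 0, 0, 0, 0, 0, 0, 0, 0, 0, 0, 0, 0, 0, 0, 0, 0, 0, 0, 0, 0, 0, 0, 0, 0, 0, 0]

```text
time: 6.68
eef_pos: [0.5418, -0.287, 0.1966]
tcp_rot: [0.999, 0.043, -0.001, -0.001]
contact_force: [1.6, 0.5, 0.3]
opening: -0.002
finger_force: 0.0
```

Run:
```python
from plant import ctrl
import cv2,numpy as np
a=ctrl.read_camera("side")[90:330,230:470,::-1];b=ctrl.read_camera("top")[190:390,190:590,::-1]
cv2.imwrite("pics/c3.png",np.hstack([cv2.resize(a,(300,300)),cv2.resize(b,(500,300))]))
```

```text
(no output)
```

View pics/c3.png

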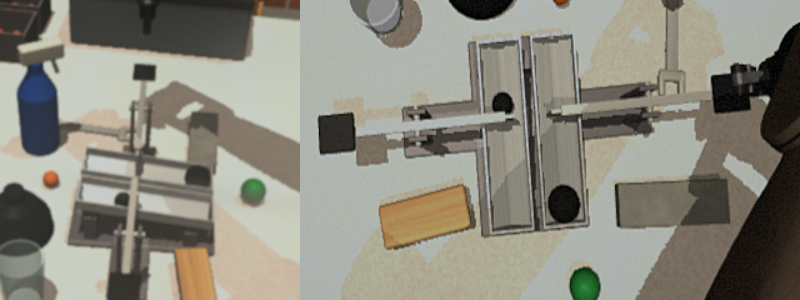

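The right lever is back up, with its pad at (730,93). The large ball is at (563,203) in the low end, the small ball is unmoved, and the fingers are clear.

```bash
python3 -c "
from plant import ctrl
print(ctrl.sign_off())"
```

```text
the job is handed in; nothing more can be done
None
```

I pressed the right lever to its stop, the large ball rolled out to the low end of its lane, and the lever came back up. The small ball and everything else stayed where they were in the last pictures; the job is handed in, but no verdict came back.

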